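# Seat and clamp a specimen carrier on the microscope stage

### The arm

A 7-joint arm with a two-finger parallel gripper is mounted at the origin on the work surface. World frame = base frame: x ahead of the robot, y to its left, z up, the work surface at z = 0. Lengths are in m, angles in rad, forces in N, time in s.
With the tool pointing down it reaches from about 0.425 to 0.875 m from the base axis. Payload 8.4 kg.
Tool frame: the origin (TCP) lies between the finger pads; the fingertips stand bot.tcp_to_tips ahead of it and the grasp point (between the pads) lies 8 mm behind it (bot.tcp_to_tips is the distance from the TCP to the fingertips, in m); z points along the fingers, y is the direction in which the jaws open and shut (so a half turn about z gives the same grasp; the last joint's range is limited). The gripper opens to 85 mm and grips with 20 to 120 N. Pads are 22 mm wide; open, the fingers measure 114 mm over their backs; the gripper's body (76 mm by 85 mm) begins 54 mm behind the grasp point. The pads swing forward as they close: fully open they stand 13 mm farther back than shut.
Start: joints at [1.086, 0.333, 0.04, 1.465, -0.013, 1.343, -0.059], TCP at [0.245, -0.602, 0.242] pointing down, gripper open.
Joint ranges: [-2.58, 2.58], [-0.38, 2.09], [-1.3, 1.39], [0.25, 2.4], [-1.5, 4.64], [0.08, 2.09], [-2.65, 2.65]. Speed limits (rad/s): [2.22, 2.22, 2.79, 2.79, 3.14, 3.14, 3.14].

### API

Orientations are given as a unit quaternion [w, x, y, z].
In Python, from workcell import bot gives the robot as it stands.
- The arm moves only by the tool servo_tool, never from a script. Its argument "steps" is a list of rows, each a list of 4 numbers: the shift along the tool's x, y, z in cm, then the turn about the tool's z in rad. A call has 1 to 8 rows; each row is the pose to reach, as a shift and turn from the pose commanded when the call began, along the tool's axes at that moment; what a row does not reach only later rows make up. A row lasts 1/12 s, in which the tool goes at most 41.7 mm and 7.16 degrees, less where a joint would pass 70% of its speed; a pose out of reach is approached as far as the arm can. A call with a gripper value outside its range is refused whole. "hand" is the finger opening in cm, from 0 to 8.54, set as the call begins (left out, the last holds). The fingers move at their own pace and stop on an object; "newtons" is the grip in N (left out, the last holds). Time passes only in rows, so rows that repeat a pose let the fingers close. It gives the time, the measured TCP pose, the force and the opening at its end, in the units of the state.
- bot.get_state(): the state, without advancing time (a new reading comes with each control period).
- bot.read_camera(name): name is "side" or "top"; returns a dict with "image" (480x640x3 uint8, blue, green, red), "fx", "fy", "cx", "cy" (pixels), "dist" ([k1, k2, p1, p2, k3] as OpenCV has them; the pictures are not rectified), "position" and "orientation" of the camera in the world. Camera axes: x right, y down, z forward; pixel columns grow to the right and rows downward; lengths in m; the calibration is good to about 2 mm. A picture is of the moment at which its call begins. There is no depth.
- bot.hand_in(): hands the job in, once; it reports no verdict.
The state is a dict: "t": time; "joint_pos": joint angles; "qvel": joint speeds; "effort": joint torques, N m; "tcp_pos": TCP position; "orientation": TCP orientation; "ft_force": force on the tool from outside, world axes, zero at the start; "torque": the same for the moment, N m; "width": finger opening in m.
Only numpy, scipy, OpenCV 4.12 (cv2) and the standard library are available. Lean on these libraries where they do the work, as an engineer would, in place of code of your own. Each camera call takes 0.05 s, during which the arm holds its last target. There are 200 camera calls.

### The job

Square up the specimen carrier on the black XY stage: with its V-notch bearing on the steel peg, push on the diagonally opposite corner to turn the carrier about the peg until it is fully home with its near short edge against the stop pin, then press that corner so that the carrier bears firmly on both peg and pin, yet with light hand pressure (at no moment over 14 N). Then swing the red-knobbed clamp round over the carrier to its end stop without shifting the carrier, let go, and leave everything else on the bench alone.

Things in the scene. Friction and masses are not known exactly. Their poses are not given: they have to be found in the camera images.
- stage: black XY inspection stage fixed on the bench, 270 (x) by 220 (y) mm, its flat top 50 mm above the bench. Origin: centre of its underside. 'Near' is its -x side, 'left' its +y side.
- peg: steel locating peg, diameter 14 mm, standing 18 mm above the stage's top at 50 mm, 30 mm (x, y) from the stage's centre. Origin: on its axis, at the stage's top.
- stop: adjustable stop fixed on the stage: an upright steel pin, diameter 10 mm, 16 mm tall, on an aluminium slider (reaching 31 mm from the pin's axis to -x, 20 mm wide, 9 mm high, with a brass screw). Origin: on the pin's axis, at the stage's top; axes as the stage's. It stands 152 mm (set anew each time within 3 mm) nearer (-x) and 60 mm more to the right (-y) than the peg.
- carrier: loose aluminium carrier lying on the slick stage, 150 (its x) by 100 (y) by 12 mm, 0.3 to 0.6 kg, too wide to grip. In its far short edge, at the far left corner, is a 90 degree V-notch, open to +x. Origin: underside, where the peg's axis lies when both V walls bear on it; edges lie 147 mm to -x (near), 3 to +x, 82 to -y (right), 18 to +y. Starts 1 to 2 mm off the peg, turned anticlockwise.
- clamp (a joint): angle (rad) of the clamp, a steel arm on a post on the stage, that swings level, clockwise from above: 0 wide open (arm points to the far right, 0.61 rad clockwise of the stage's +x), 2.53 its end stop (arm to the stage's -x, over the carrier). Stays where left (0.04 N m friction). Near 1.7 its ball rides up the carrier's far edge (a few N more at the knob).
- clamp_knob (a point): middle of the clamp's upright red round knob, diameter 14 mm, 22 mm tall, 30 mm out from the post's axis along the arm, 91 mm above the bench; the arm's top is 14 mm below this point. It can be pinched from above.
- plunger (a joint): height (m) by which the clamp's spring plunger, a ball tip pointing down from the arm 52 mm from the post, is pushed up against its spring: 0 free, 0.0005 to 0.001 when it stands on the carrier, on which it then presses with about 2 N.
- mount_a: loose round resin specimen, diameter 30 mm, 19 mm tall, on the stage's near left margin: leave alone. Origin under its centre.
- mount_b: another such specimen on the stage's far left margin: leave alone.
- objective: loose metal microscope objective standing on the bench to the left, 44 mm tall: leave alone.
- bottle: amber bottle on the bench to the left, 85 mm tall: leave alone.
- eyepiece: loose black eyepiece standing on the bench to the left, 42 mm tall: leave alone.
- mouse: black computer mouse on the bench to the right, 32 mm high: leave alone.
- screwdriver: screwdriver lying on the bench to the right: leave alone.
- carrier_push (a point): place to push: on the carrier's right edge, half-way up, 14 mm from its near right corner. A push of 1 to 4 N to the left (+y, a little to -x) turns it clockwise about the rigid peg to the rigid stop. Friction at the finger can stall it just short: press afresh, along the corner's arc. Home, it must bear on peg and stop with over 2.5 N each for 0.3 s (push of about 7 N); over 14 N fails.
- clamp_post (a point): axis of the clamp's post, at the stage's top; 84 mm, 0 mm (x, y) from the stage's centre; post and hub 20 mm across, up to 31 mm high.
Mind the look-alikes: they are no part of the job. What is shaped like the carrier but orange, purple or turquoise is not meant.

How it is judged:
On the way, in this order (a step that is already met when the one before it is completed fails the run):
1. clamp still off (below 1.4), the carrier is home (V within 1.5 mm of its seat, edge within 1.2 mm of the stop pin) and bears on peg and stop with over 2.5 N each for 0.3 s (horizontal distance between carrier and peg below 0.0015 m and x of stop in the frame of carrier above -0.1532 m and contact force between carrier and peg above 2.5 N and contact force between carrier and stop above 2.5 N and value of joint clamp below 1.4 rad), for 0.3 s.
2. the clamp is swung round to its end stop (beyond 2.35 rad), its plunger standing on the carrier (value of joint clamp above 2.35 rad and value of joint plunger above 0.0004 m), for 0.2 s.
At the end, for the whole second after the job is handed in: The carrier lies flat and still, its notch within 1.5 mm of its seat on the peg and its near edge within 1.2 mm of the stop pin, and the clamp is at its end stop (beyond 2.35 rad) with its plunger standing on the carrier (all of step 2 and horizontal distance between carrier and peg below 0.0015 m and x of stop in the frame of carrier above -0.1532 m and linear speed of carrier below 0.01 m/s and angle between carrier's own z axis and vertical below 0.03 rad); the robot touches nothing.
It fails at once if the fingers or the arm press on the carrier with more than 14 N (contact force between any of the fingers, the arm and carrier above 14 N).
It fails at once if a bystander is moved by more than 15 mm (distance of any of mount_a, mount_b, objective, bottle, eyepiece, mouse, screwdriver from where it was at the start of the episode above 0.015 m).
It also fails if it takes over 64 s, if anything falls off the work surface, if the arm or the gripper's body presses on something with over 40 N, if the wrist force passes 120 N, or if a joint passes its speed limit or range.

## Working session

There is one attempt and no reset: what is moved stays moved. The work goes in short steps, Python scripts to look and compute and a tool call to move; the robot and the scene stay as the last step left them, time stands still between calls to the robot, and variables do not carry over. Pictures are saved under pics/ and viewed, about 8 in all and at most 12, crops included, and the job is handed in when it is done.

Besides the shell and the picture viewer there is one more tool, called after "Call:" in YAML: its name, and indented under it one key for each argument. servo_tool: Moves the arm, as the interface text tells. Its arguments: {"type":"object","properties":{"steps":{"type":"array","items":{"type":"array","items":{"type":"number"}}},"hand":{"type":"number"},"newtons":{"type":"number"}},"required":["steps"]}

```bash
ls; mkdir -p pics; cat > h.py <<'E'
import numpy as np, cv2
from scipy.spatial.transform import Rotation as R
from workcell import bot
def rot(q): return R.from_quat([q[1],q[2],q[3],q[0]]).as_matrix()
def K(c): return np.array([[c['fx'],0,c['cx']],[0,c['fy'],c['cy']],[0,0,1.]])
def cast(c,px,z):
    u=cv2.undistortPoints(np.array(px,float).reshape(-1,1,2),K(c),np.array(c['dist'],float)).reshape(-1,2)
    d=np.c_[u,np.ones(len(u))]@rot(c['orientation']).T; p=np.array(c['position'])
    return p+d*((z-p[2])/d[:,2])[:,None]
def proj(c,P):
    M=rot(c['orientation']); rv=cv2.Rodrigues(M.T)[0]; t=-M.T@np.array(c['position'])
    return cv2.projectPoints(np.array(P,float).reshape(-1,1,3),rv,t,K(c),np.array(c['dist'],float))[0].reshape(-1,2)
E
python3 - <<'E'
from h import *
for n in ('top','side'):
    c=bot.read_camera(n); cv2.imwrite(f'pics/{n}0.png',c['image']); print(n,c['position'],c['orientation'],c['fx'],c['dist'])
s=bot.get_state(); print(s['tcp_pos'],s['orientation'],s['ft_force'],bot.tcp_to_tips,s['t'])
E
```

```text
pics
top [ 2.74009398e-01 -5.56080534e-04  1.75940217e+00] [-0.02778905  0.71121645 -0.70163759  0.03322097] 590.5016617808329 [-0.19235667  0.          0.          0.          0.        ]
side [0.09364327 0.64250989 0.90317521] [ 0.07815174 -0.22819136  0.90686682 -0.34556269] 496.6697591674123 [-0.0584623  0.         0.         0.         0.       ]
[ 0.24440473 -0.60187746  0.2415273 ] [-6.95540436e-04  9.81457891e-01  1.91676533e-01 -1.78648695e-04] [-1.10679391  0.21833851 -0.19156021] 0.011 0.1
```

View pics/top0.png

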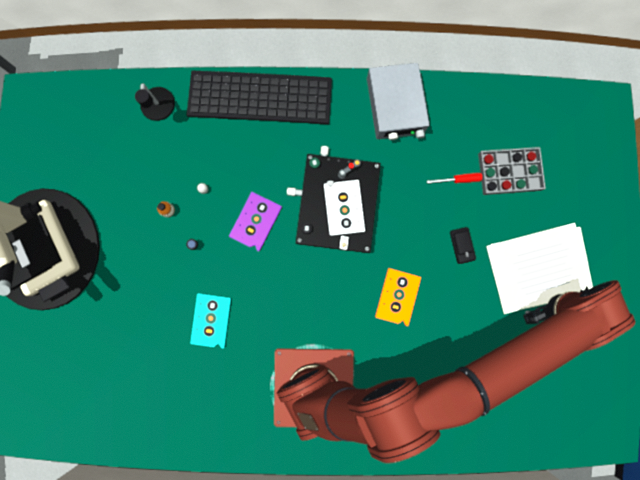

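View pics/side0.png

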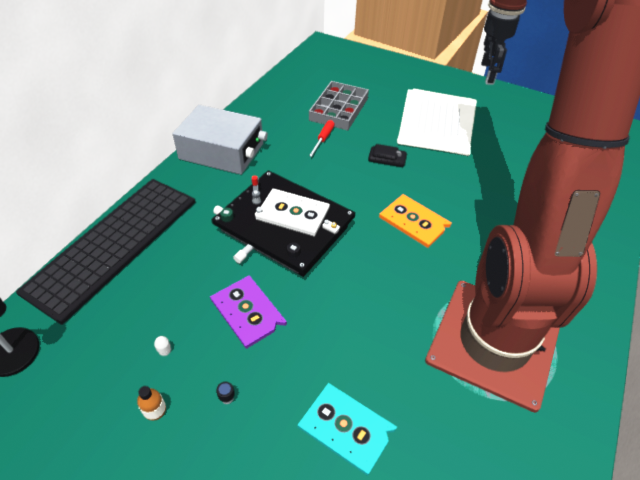

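The top view shows the bare white/aluminium carrier at (345,208) on the black stage at (339,202). Around it are the stop at (344,242) and the clamp with its red knob near (355,163). The look-alikes are purple (256,221), orange (398,296) and turquoise (211,320), so I choose the one on the stage. Next is a close crop to check that, plus the measurement.

```bash
python3 - <<'E'
from h import *
t=bot.read_camera('top'); s=bot.read_camera('side')
a=cv2.resize(t['image'][140:260,285:395],None,fx=4.5,fy=4.5,interpolation=cv2.INTER_CUBIC)
b=cv2.resize(s['image'][165:275,205:360],None,fx=3,fy=3,interpolation=cv2.INTER_CUBIC)
o=np.zeros((600,800,3),np.uint8); o[:540,:495]=a
b=cv2.resize(b,(300,213)); o[:213,497:797]=b; cv2.imwrite('pics/c1.png',o)
im=t['image']; hsv=cv2.cvtColor(im,cv2.COLOR_BGR2HSV)
roi=np.zeros(im.shape[:2],np.uint8); roi[145:258,290:390]=255
def big(m):
    m=cv2.bitwise_and(m,roi); cs=cv2.findContours(m,cv2.RETR_EXTERNAL,cv2.CHAIN_APPROX_NONE)[0]; return max(cs,key=cv2.contourArea)
st=big(cv2.morphologyEx(cv2.bitwise_not(((hsv[...,1]>150)&(hsv[...,0]>60)&(hsv[...,0]<95)&(hsv[...,2]>70)).astype(np.uint8)*255),cv2.MORPH_OPEN,np.ones((13,13))))
ca=big(((hsv[...,2]>190)&(hsv[...,1]<50)).astype(np.uint8)*255)
for n,cc,z in(('stage',st,.05),('carrier',ca,.062)):
    P=cast(t,cc.reshape(-1,2),z)[:,:2].astype(np.float32)
    r=cv2.minAreaRect(P); print(n,r); print(cv2.boxPoints(r))
E
```

```text
stage ((0.5454542636871338, -0.06946060061454773), (0.22509713470935822, 0.2712928354740143), 83.8742446899414)
[[ 0.39857218 -0.16689155]
 [ 0.668316   -0.19584149]
 [ 0.6923363   0.02797034]
 [ 0.42259252  0.05692029]]
carrier ((0.5343282222747803, -0.08304665237665176), (0.15825849771499634, 0.1035841703414917), 7.336310863494873)
[[ 0.44923326 -0.04178282]
 [ 0.46246025 -0.14451903]
 [ 0.61942315 -0.12431049]
 [ 0.60619617 -0.02157427]]
```

View pics/c1.png

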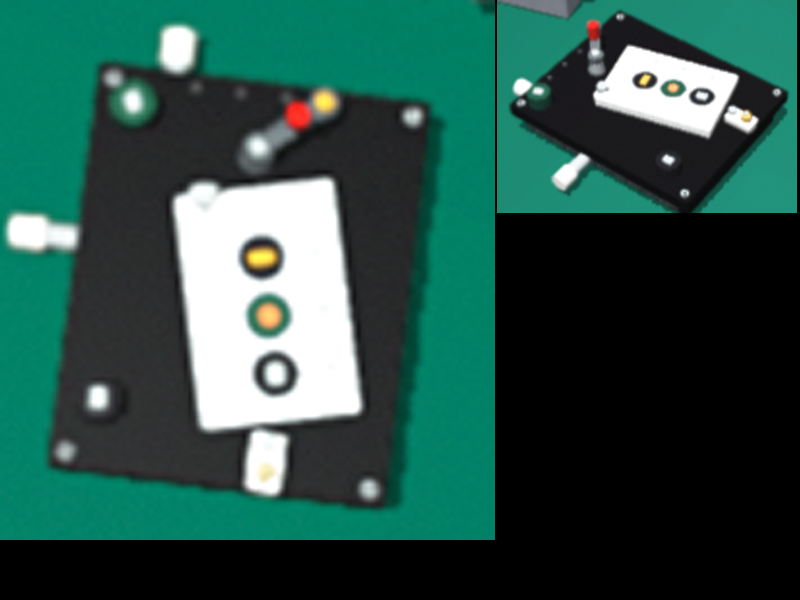

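The crop confirms the plain carrier, with the peg at crop (205,188), the stop below it and the clamp open at top right. Next I measure the poses precisely from the screws, peg, knob and carrier edges.

```bash
cat >> h.py <<'E'
def measure(verbose=True):
    t=bot.read_camera('top'); im=t['image']; hsv=cv2.cvtColor(im,cv2.COLOR_BGR2HSV)
    roi=np.zeros(im.shape[:2],np.uint8); roi[145:258,290:390]=255
    m=cv2.bitwise_and(((hsv[...,2]>150)&(hsv[...,1]<60)).astype(np.uint8)*255,roi)
    m=cv2.morphologyEx(m,cv2.MORPH_OPEN,np.ones((13,13)))  # drops slider and peg
    ca=max(cv2.findContours(m,cv2.RETR_EXTERNAL,cv2.CHAIN_APPROX_NONE)[0],key=cv2.contourArea).reshape(-1,2)
    P=cast(t,ca,.062)[:,:2]
    return t,hsv,roi,P
def edges(P):
    """lines of right, near edge from contour points"""
    (c,_,a)=cv2.minAreaRect(P.astype(np.float32)); a=np.radians(a); a=(a+np.pi/4)%(np.pi/2)-np.pi/4
    Rm=np.array([[np.cos(a),-np.sin(a)],[np.sin(a),np.cos(a)]]); q=(P-c)@Rm
    out={}
    for n,sel in (('right',(q[:,1]<-.042)&(abs(q[:,0])<.06)),('left',(q[:,1]>.042)&(abs(q[:,0])<.05)),('near',(q[:,0]<-.066)&(abs(q[:,1])<.04)),('far',(q[:,0]>.066)&(abs(q[:,1]+.015)<.025))):
        out[n]=cv2.fitLine(P[sel].astype(np.float32),cv2.DIST_HUBER,0,.001,.001).ravel()
    return a,out
E
python3 - <<'E'
from h import *
t,hsv,roi,P=measure()
scr=np.array([[113,78],[413,117],[65,451],[369,489]])/4.5+[285,140]-.4
S=cast(t,scr,.051)[:,:2]; c=S.mean(0); ex=(S[0]+S[1]-S[2]-S[3]); yaw=np.arctan2(ex[1],ex[0]); ey=S[0]+S[2]-S[1]-S[3]
print('stage',c,yaw,np.arctan2(-ey[0],ey[1]), 'screw span',np.linalg.norm(ex)/2,np.linalg.norm(ey)/2)
yaw=(yaw+np.arctan2(-ey[0],ey[1]))/2
Rm=np.array([[np.cos(yaw),-np.sin(yaw)],[np.sin(yaw),np.cos(yaw)]])
for n,v in (('peg',(.05,.03)),('stop',(-.102,-.03)),('post',(.084,0)),('knob',(.084+.03*np.cos(.61),-.03*np.sin(.61)))): print(n,c+Rm@v)
red=((hsv[...,1]>150)&((hsv[...,0]<6)|(hsv[...,0]>174))&(hsv[...,2]>120)).astype(np.uint8)*255&roi
ys,xs=np.nonzero(red); print('knob img',len(xs),cast(t,[[xs.mean(),ys.mean()]],.10)); 
print('peg img',cast(t,[np.array([205,188])/4.5+[284.6,139.6]],.068),'post img',cast(t,[np.array([257,147])/4.5+[284.6,139.6]],.081))
s=bot.read_camera('side'); hs=cv2.cvtColor(s['image'],cv2.COLOR_BGR2HSV)
r2=np.zeros(hs.shape[:2],np.uint8); r2[165:215,235:275]=255
red=((hs[...,1]>150)&((hs[...,0]<6)|(hs[...,0]>174))&(hs[...,2]>120)).astype(np.uint8)*255&r2
ys,xs=np.nonzero(red); print('knob side',len(xs),cast(s,[[xs.mean(),ys.mean()]],.091))
a,e=edges(P); print('car',a)
for n,l in e.items(): print(n,l,np.degrees(np.arctan2(l[1],l[0])))
def X(l,m): k=np.linalg.solve(np.c_[l[:2],-m[:2]],m[2:]-l[2:]); return l[2:]+k[0]*l[:2]
for p in ('right near','left near','right far','left far'): i,j=p.split(); print(p,X(e[i],e[j]))
q=np.array(bot.get_state()['orientation']); print(rot(q))
E
```

```text
stage [ 0.54749051 -0.06660856] -0.11184918560323542 -0.11293788700069769 screw span 0.24754615935384788 0.19832926106848014
peg [ 0.60053975 -0.0424057 ]
stop [ 0.44276937 -0.08497925]
post [ 0.63096051 -0.07602975]
knob [ 0.65346727 -0.09586522]
knob img 30 [[ 0.64829585 -0.10001793  0.1       ]]
peg img [[ 0.60589464 -0.04249299  0.068     ]] post img [[ 0.63072106 -0.07533254  0.081     ]]
knob side 45 [[ 0.64708119 -0.09951493  0.091     ]]Traceback (most recent call last):
  File "<stdin>", line 16, in <module>
  File "h.py", line 27, in edges
    out[n]=cv2.fitLine(P[sel].astype(np.float32),cv2.DIST_HUBER,0,.001,.001).ravel()
           ~~~~~~~~~~~^^^^^^^^^^^^^^^^^^^^^^^^^^^^^^^^^^^^^^^^^^^^^^^^^^^^^^
cv2.error: OpenCV(4.12.0) /io/opencv/modules/imgproc/src/linefit.cpp:50: error: (-215:Assertion failed) count > 0 in function 'fitLine2D_wods'
```

```bash
python3 - <<'E'
import re
s=open('h.py').read()
i=s.index('    out={}'); s=s[:i]+'''    q=q-[(q[:,0].max()+q[:,0].min())/2,(np.percentile(q[:,1],1)+np.percentile(q[:,1],99))/2]
    out={}
    for n,sel in (('right',(q[:,1]<-.04)&(abs(q[:,0])<.05)),('left',(q[:,1]>.04)&(abs(q[:,0])<.045)),('near',(q[:,0]<-.06)&(abs(q[:,1])<.035)),('far',(q[:,0]>.06)&(abs(q[:,1]+.015)<.02))):
        out[n]=cv2.fitLine(P[sel].astype(np.float32),cv2.DIST_HUBER,0,.001,.001).ravel() if sel.sum()>3 else None
    return a,out,q
def X(l,m): k=np.linalg.solve(np.c_[l[:2],-m[:2]],m[2:]-l[2:]); return l[2:]+k[0]*l[:2]
'''
open('h.py','w').write(s)
E
python3 - <<'E'
from h import *
t,hsv,roi,P=measure()
a,e,q=edges(P); print('car',a,len(q),q.min(0),q.max(0))
for n,l in e.items(): print(n,l if l is None else np.degrees(np.arctan2(l[1],l[0])))
for p in ('right near','left near','right far','left far'):
    i,j=p.split()
    if e[i] is not None and e[j] is not None: print(p,X(e[i],e[j]))
q=np.array(bot.get_state()['orientation']); print(rot(q).round(4))
E
```

```text
car 0.10454831412448595 129 [-0.07660854 -0.02122766] [0.07660854 0.02149777]
right None
left None
near -85.86401
far 82.63704
[[ 9.265e-01  3.763e-01 -2.000e-04]
 [ 3.763e-01 -9.265e-01  4.000e-04]
 [-0.000e+00 -4.000e-04 -1.000e+00]]
```

```bash
python3 - <<'E'
s=open('h.py').read()
s=s.replace("    m=cv2.morphologyEx(m,","    cv2.drawContours(m,cv2.findContours(m,cv2.RETR_EXTERNAL,cv2.CHAIN_APPROX_NONE)[0],-1,255,-1)\n    m=cv2.morphologyEx(m,")
open('h.py','w').write(s)
E
cat > m.py <<'E'
from h import *
t,hsv,roi,P=measure()
a,e,q=edges(P); print('car',a,len(q),q.min(0),q.max(0))
for n,l in e.items(): print(n,l if l is None else np.degrees(np.arctan2(l[1],l[0])))
for p in ('right near','left near','right far','left far'):
    i,j=p.split()
    if e[i] is not None and e[j] is not None: print(p,X(e[i],e[j]))
E
python3 m.py
```

```text
car 0.12789769549505337 168 [-0.07830675 -0.0524312 ] [0.07830675 0.05251607]
right 7.099441
left 7.0975766
near -83.54348
far -89.03763
right near [ 0.46198714 -0.14363995]
left near [ 0.4504862  -0.04201214]
right far [ 0.6095561  -0.12526073]
left far [ 0.60782856 -0.02242088]
```

Call:
servo_tool:
  steps:
    - [4.2, -3.3, 0, -0.12]
    - [8.4, -6.6, 0, -0.24]
    - [12.6, -9.9, 0, -0.36]
    - [16.2, -13, 0, -0.48]
    - [19.8, -16, 0, -0.6]
    - [23.4, -19, 0, -0.72]
    - [27, -22, 0, -0.84]
    - [30, -24.3, 0, -0.96]
  hand: 0
  newtons: 25

```text
t: 1.07
tcp_pos: [0.406, -0.3084, 0.2427]
orientation: [0.0, 0.78, 0.625, -0.0]
ft_force: [0.9, -0.2, -0.3]
width: -0.0003
```

```bash
cat > go.py <<'E'
import sys
from h import *
s=bot.get_state(); M=rot(s['orientation']); p=np.array(s['tcp_pos'])
print('t',s['t'],'p',p.round(4),'x yaw',round(np.arctan2(M[1,0],M[0,0]),4),'f',np.round(s['ft_force'],2),'w',round(s['width'],4),'j7',round(s['joint_pos'][6],3))
if len(sys.argv)>1:
    g=np.array(list(map(float,sys.argv[1:4]))); print('shift cm',((g-p)@M*100).round(2), 'turn',(np.arctan2(M[1,0],M[0,0])-float(sys.argv[4])) if len(sys.argv)>4 else '')
E
python3 go.py 0.478 -0.172 0.20 1.571
```

```text
t 1.0667 p [ 0.406  -0.3084  0.2427] x yaw 1.3515 f [ 0.93 -0.2  -0.26] w -0.0003 j7 0.328
shift cm [14.89  4.06  4.26] turn -0.2195258508202429
```

Call:
servo_tool:
  steps:
    - [0, 0, 0, 0]
    - [0, 0, 0, 0]
    - [0, 0, 0, 0]

```text
t: 1.32
tcp_pos: [0.4053, -0.3107, 0.2425]
orientation: [0.0, 0.782, 0.623, -0.0]
ft_force: [-0.8, -0.8, -0.1]
width: 0.0002
```

```bash
python3 go.py 0.478 -0.172 0.15 1.571
```

```text
t 1.3167 p [ 0.4053 -0.3107  0.2425] x yaw 1.345 f [-0.83 -0.8  -0.1 ] w 0.0002 j7 0.326
shift cm [15.15  3.98  9.24] turn -0.2260248412478536
```

Call:
servo_tool:
  steps:
    - [3.5, 1, 0.5, -0.1]
    - [7, 2, 2, -0.2]
    - [10.5, 3, 4, -0.226]
    - [13.5, 4, 6.5, -0.226]
    - [15.15, 4, 9.2, -0.226]
    - [15.15, 4, 9.2, -0.226]
    - [15.15, 4, 9.2, -0.226]

```text
t: 1.9
tcp_pos: [0.4772, -0.1721, 0.149]
orientation: [-0.001, 0.707, 0.707, -0.001]
ft_force: [-0.2, -0.7, 0.5]
width: 0.0001
```

```bash
python3 go.py 0.478 -0.167 0.065 1.571
```

```text
t 1.9 p [ 0.4772 -0.1721  0.149 ] x yaw 1.5707 f [-0.17 -0.75  0.54] w 0.0001 j7 0.203
shift cm [0.5  0.11 8.4 ] turn -0.0002592129569043422
```

Call:
servo_tool:
  steps:
    - [0, 0, 3, 0]
    - [0, 0, 6, 0]
    - [0, 0, 8, 0]
    - [0, 0, 8.4, 0]
    - [0, 0, 8.4, 0]

```text
t: 2.32
tcp_pos: [0.4776, -0.1735, 0.0662]
orientation: [-0.0, 0.708, 0.706, -0.0]
ft_force: [-0.4, -0.2, 0.9]
width: 0.0002
```

```bash
python3 go.py 0.478 -0.155 0.065 1.571; python3 - <<'E'
from h import *
t=bot.read_camera('top'); s=bot.read_camera('side')
o=np.zeros((600,800,3),np.uint8); o[:560,:480]=cv2.resize(t['image'][150:255,300:390],(480,560),interpolation=cv2.INTER_CUBIC)
o[:280,482:800]=cv2.resize(s['image'][165:270,245:365],(318,280),interpolation=cv2.INTER_CUBIC); cv2.imwrite('pics/c2.png',o)
E
```

```text
t 2.3167 p [ 0.4776 -0.1735  0.0662] x yaw 1.5685 f [-0.4  -0.24  0.9 ] w 0.0002 j7 0.156
shift cm [1.85 0.04 0.12] turn -0.0024692579576719442
```

View pics/c2.png

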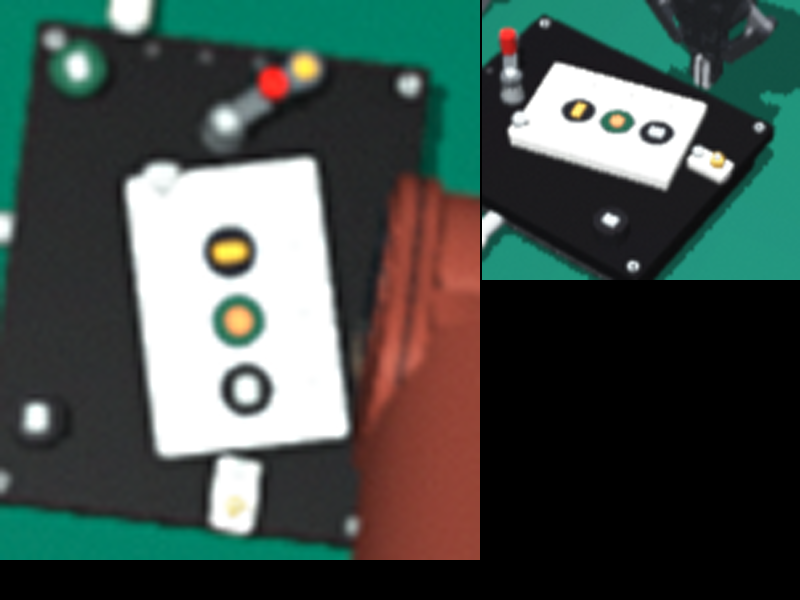

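Call:
servo_tool:
  steps:
    - [0.4, 0, 0.1, 0]
    - [0.8, 0, 0.1, 0]
    - [1.2, 0, 0.1, 0]
    - [1.5, 0, 0.1, 0]
    - [1.7, 0, 0.1, 0]
    - [1.9, 0, 0.1, 0]
    - [2.1, 0, 0.1, 0]
    - [2.3, -0.05, 0.1, 0]

```text
t: 3.08
tcp_pos: [0.4777, -0.149, 0.0654]
orientation: [0.0, 0.707, 0.707, -0.0]
ft_force: [-1.1, -2.8, 1.4]
width: 0.0001
```

```bash
python3 go.py; python3 m.py
```

```text
t 3.0833 p [ 0.4777 -0.149   0.0654] x yaw 1.5715 f [-1.1  -2.84  1.45] w 0.0001 j7 0.111
car 0.012049325670144051 161 [-0.07655773 -0.0496982 ] [0.07655773 0.04966337]
right -4.4466467
left 5.543898
near -89.176895
far -89.03328
right near [ 0.45652732 -0.1180854 ]
left near [ 0.4553837  -0.03848306]
right far [ 0.6096385  -0.12999205]
left far [ 0.60784465 -0.02368484]
```

Call:
servo_tool:
  steps:
    - [0.17, -0.12, 0, 0]
    - [0.34, -0.24, 0, 0]
    - [0.51, -0.36, 0, 0]
    - [0.68, -0.48, 0, 0]
    - [0.85, -0.6, 0, 0]
    - [1.02, -0.72, 0, 0]
    - [1.19, -0.82, 0, 0]
    - [1.36, -0.92, 0, 0]

```text
t: 3.8
tcp_pos: [0.4684, -0.1349, 0.0654]
orientation: [0.0, 0.707, 0.707, -0.0]
ft_force: [-0.2, -3.4, 1.4]
width: -0.0001
```

```bash
python3 go.py; python3 m.py | egrep 'left|far'
```

```text
t 3.8 p [ 0.4684 -0.1349  0.0654] x yaw 1.5717 f [-0.18 -3.43  1.37] w -0.0001 j7 0.094
left 0.71410686
far -89.05088
left near [ 0.4522658  -0.02367185]
right far [ 0.6064075  -0.11520123]
left far [ 0.60485965 -0.0217699 ]
```

Call:
servo_tool:
  steps:
    - [0.18, -0.1, 0, 0]
    - [0.36, -0.2, 0, 0]
    - [0.54, -0.3, 0, 0]
    - [0.72, -0.4, 0, 0]
    - [0.9, -0.5, 0, 0]
    - [1.08, -0.59, 0, 0]
    - [1.2, -0.65, 0, 0]
    - [1.3, -0.7, 0, 0]

```text
t: 4.52
tcp_pos: [0.4613, -0.1219, 0.0653]
orientation: [-0.0, 0.707, 0.707, -0.0]
ft_force: [-2.4, -4.5, 2.2]
width: -0.0001
```

```bash
python3 go.py; python3 m.py | egrep 'left|far'
```

```text
t 4.5167 p [ 0.4613 -0.1219  0.0653] x yaw 1.5718 f [-2.35 -4.51  2.15] w -0.0001 j7 0.076
left -4.853708
far 85.759575
left near [ 0.4542854  -0.00874331]
left far [ 0.6058088  -0.02161013]
```

Call:
servo_tool:
  steps:
    - [0.05, -0.02, 0, 0]
    - [0.1, -0.05, 0, 0]
    - [0.15, -0.07, 0, 0]
    - [0.2, -0.1, 0, 0]

```text
t: 4.9
tcp_pos: [0.4604, -0.1201, 0.0653]
orientation: [-0.0, 0.707, 0.707, -0.0]
ft_force: [-2.6, -4.4, 1.3]
width: 0.0002
```

```bash
python3 go.py; python3 m.py | egrep 'left|far'; python3 go.py
```

```text
t 4.9 p [ 0.4604 -0.1201  0.0653] x yaw 1.5716 f [-2.63 -4.36  1.27] w 0.0002 j7 0.073
left None
far 85.21429
t 4.95 p [ 0.4603 -0.12    0.0652] x yaw 1.5716 f [-2.35 -4.58  1.83] w 0.0001 j7 0.073
```

Call:
servo_tool:
  steps:
    - [0.05, -0.02, 0, 0]
    - [0.1, -0.04, 0, 0]
    - [0.15, -0.06, 0, 0]

```text
t: 5.2
tcp_pos: [0.4597, -0.1186, 0.0652]
orientation: [-0.0, 0.707, 0.707, -0.0]
ft_force: [-2.1, -4.0, 1.8]
width: 0.0003
```

```bash
cat > l.py <<'E'
from h import *
t,hsv,roi,P=measure()
h0=np.array([.6,-.0425]); y=-.1
Rm=np.array([[np.cos(y),-np.sin(y)],[np.sin(y),np.cos(y)]]); q=(P-h0)@Rm
for n,s in (('left',(q[:,1]>.005)&(q[:,0]>-.13)&(q[:,0]<-.025)),('near',(q[:,0]<-.135)&(q[:,1]<.012)&(q[:,1]>-.045)),('far',(q[:,0]>-.01)&(q[:,1]<-.02)&(q[:,1]>-.07))):
    l=cv2.fitLine(P[s].astype(np.float32),cv2.DIST_HUBER,0,.001,.001).ravel(); print(n,s.sum(),l[2:],(np.degrees(np.arctan2(l[1],l[0]))+45)%90-45)
E
python3 go.py; python3 l.py; python3 go.py
```

```text
t 5.2 p [ 0.4597 -0.1186  0.0652] x yaw 1.5716 f [-2.11 -3.98  1.77] w 0.0003 j7 0.071
left 35 [ 0.52517694 -0.0142268 ] -6.7597313
near 19 [ 0.45194638 -0.04189538] -5.905014
far 16 [ 0.59849066 -0.08550301] -17.332054
t 5.25 p [ 0.4596 -0.1186  0.0652] x yaw 1.5716 f [-2.54 -4.52  1.77] w -0.0004 j7 0.071
```

Call:
servo_tool:
  steps:
    - [0.05, -0.02, 0, 0]
    - [0.1, -0.04, 0, 0]
    - [0.15, -0.06, 0, 0]

```text
t: 5.5
tcp_pos: [0.4593, -0.1178, 0.0654]
orientation: [0.0, 0.707, 0.707, -0.0]
ft_force: [-0.5, -9.7, -0.1]
width: 0.0003
```

```bash
python3 go.py; python3 l.py; python3 go.py
```

```text
t 5.5 p [ 0.4593 -0.1178  0.0654] x yaw 1.5711 f [-0.45 -9.66 -0.1 ] w 0.0003 j7 0.068
left 35 [ 0.5251721  -0.01389507] -6.7593575
near 19 [ 0.45194638 -0.04189538] -5.905014
far 15 [ 0.599012   -0.08111519] -20.388481
t 5.55 p [ 0.4593 -0.1179  0.0653] x yaw 1.5711 f [-1.17 -7.63  1.18] w -0.0 j7 0.068
```

Call:
servo_tool:
  steps:
    - [0, 0, 0, 0]
    - [0, 0, 0, 0]
    - [0, 0, 0, 0]
    - [0, 0, 0, 0]

```text
t: 5.88
tcp_pos: [0.4593, -0.1179, 0.0653]
orientation: [0.0, 0.707, 0.707, -0.0]
ft_force: [-1.8, -7.1, 0.8]
width: -0.0001
```

```bash
python3 go.py; python3 l.py; python3 go.py; python3 - <<'E'
from h import *
t=bot.read_camera('top'); s=bot.read_camera('side')
o=np.zeros((600,800,3),np.uint8); o[:400,:400]=cv2.resize(t['image'][225:255,328:358],(400,400),interpolation=cv2.INTER_CUBIC)
o[:400,400:800]=cv2.resize(s['image'][185:245,290:350],(400,400),interpolation=cv2.INTER_CUBIC)
o[400:,:300]=cv2.resize(t['image'][175:195,315:345],(300,200),interpolation=cv2.INTER_CUBIC)
o[400:,400:700]=cv2.resize(s['image'][195:225,245:290],(300,200),interpolation=cv2.INTER_CUBIC);cv2.imwrite('pics/c3.png',o)
E
```

```text
t 5.8833 p [ 0.4593 -0.1179  0.0653] x yaw 1.571 f [-1.77 -7.05  0.84] w -0.0001 j7 0.068
left 35 [ 0.5298839  -0.01458141] -6.904766
near 19 [ 0.45194638 -0.04189538] -5.905014
far 15 [ 0.599012   -0.08111519] -20.388481
t 5.9333 p [ 0.4593 -0.1179  0.0653] x yaw 1.571 f [-0.88 -7.35  0.89] w 0.0 j7 0.068
```

View pics/c3.png

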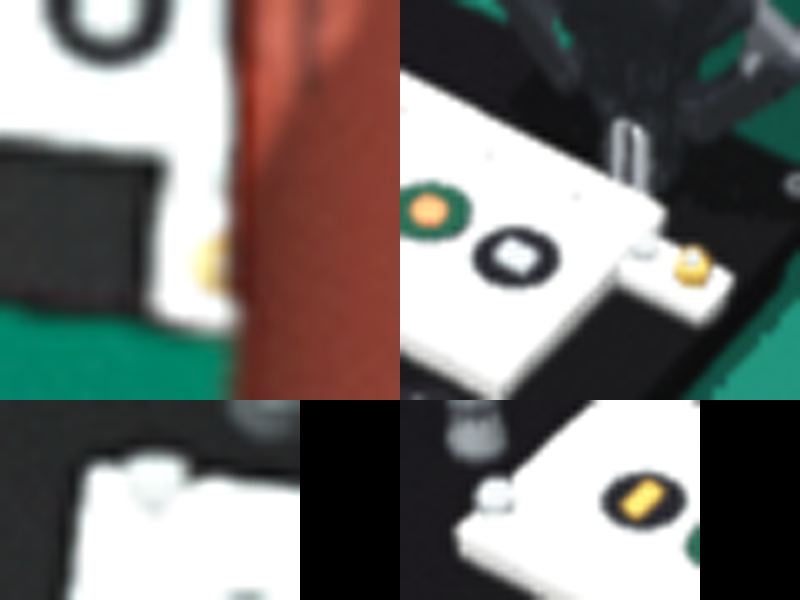

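Side and top crops show the near edge on the stop pin and the peg in the V, with a push of about 7 N. I press afresh along the arc to rule out a friction stall.

Call:
servo_tool:
  steps:
    - [-0.2, 0.12, 0, 0]
    - [-0.2, 0.12, 0, 0]
    - [-0.15, 0.09, 0, 0]
    - [-0.1, 0.06, 0, 0]
    - [-0.06, 0.03, 0, 0]
    - [-0.03, 0.01, 0, 0]
    - [0, -0.01, 0, 0]
    - [0, -0.02, 0, 0]

```text
t: 6.7
tcp_pos: [0.4601, -0.118, 0.0657]
orientation: [0.001, 0.707, 0.707, 0.0]
ft_force: [3.1, -6.9, -2.6]
width: -0.0001
```

```bash
python3 go.py; python3 l.py; python3 go.py
```

```text
t 6.7 p [ 0.4601 -0.118   0.0657] x yaw 1.5712 f [ 3.08 -6.85 -2.62] w -0.0001 j7 0.069
left 35 [ 0.5251721  -0.01389507] -6.7593575
near 19 [ 0.45194638 -0.04189538] -5.905014
far 15 [ 0.599012   -0.08111519] -20.388481
t 6.75 p [ 0.4601 -0.118   0.0657] x yaw 1.5711 f [ 3.41 -7.69 -2.19] w -0.0 j7 0.069
```

Call:
servo_tool:
  steps:
    - [0, 0, 0, 0]
    - [0, 0, 0, 0]
    - [0, 0, 0, 0]
    - [0, 0, 0, 0]
    - [0, 0, 0, 0]
    - [0, 0, 0, 0]

```text
t: 7.25
tcp_pos: [0.4601, -0.118, 0.0657]
orientation: [0.001, 0.707, 0.707, 0.0]
ft_force: [5.0, -7.5, -2.0]
width: 0.0003
```

```bash
python3 go.py
```

```text
t 7.25 p [ 0.4601 -0.118   0.0657] x yaw 1.5711 f [ 4.98 -7.53 -1.99] w 0.0003 j7 0.069
```

Call:
servo_tool:
  steps:
    - [-0.05, 0.07, 0, 0]
    - [-0.1, 0.07, 0, 0]
    - [-0.3, 0.1, 0, 0]
    - [-1, 0.1, 0, 0]
    - [-2.5, 0.1, 0, 0]
    - [-4, 0.1, -2, 0]
    - [-4, 0.1, -5, 0]
    - [-4, 0.1, -8.5, 0]

```text
t: 7.92
tcp_pos: [0.4587, -0.1573, 0.1498]
orientation: [-0.002, 0.707, 0.707, -0.0]
ft_force: [0.3, 0.1, 0.2]
width: -0.0003
```

```bash
python3 go.py 0.65 -0.13 0.15; python3 l.py
```

```text
t 7.9167 p [ 0.4587 -0.1573  0.1498] x yaw 1.5707 f [0.31 0.14 0.21] w -0.0003 j7 0.201
shift cm [ 2.73 19.13 -0.09] turn 
left 35 [ 0.5313717  -0.01485445] -6.8710785
near 19 [ 0.4519466  -0.04189536] -7.1041183
far 17 [ 0.599684   -0.08900341] -7.4373093
```

Home holds (carrier yaw about -7°). Now the clamp: I move above the knob with the jaws tangential to the swing.

```bash
python3 go.py 0.6477 -0.0998 0.15 2.178
```

```text
t 7.9667 p [ 0.4626 -0.1577  0.1575] x yaw 1.5717 f [ 4.09 -1.11  6.88] w 0.0 j7 0.202
shift cm [ 5.77 18.51  0.85] turn -0.6062931651355377
```

Call:
servo_tool:
  steps:
    - [0.7, 2.5, 0, -0.08]
    - [1.7, 5.5, 0, -0.2]
    - [2.7, 8.8, 0, -0.31]
    - [3.7, 12, 0, -0.43]
    - [4.7, 15, 0, -0.54]
    - [5.5, 17.5, 0, -0.6]
    - [5.8, 18.7, 0, -0.607]
    - [5.8, 18.7, 0, -0.607]
  hand: 3.6

```text
t: 8.63
tcp_pos: [0.649, -0.0967, 0.1493]
orientation: [-0.001, 0.462, 0.887, 0.001]
ft_force: [-1.2, -0.3, -0.2]
width: 0.0362
```

Call:
servo_tool:
  steps:
    - [0, 0, 0, 0]
    - [0, 0, 0, 0]
    - [0, 0, 0, 0]

```text
t: 8.88
tcp_pos: [0.6462, -0.0996, 0.1503]
orientation: [-0.0, 0.464, 0.886, -0.0]
ft_force: [0.4, -0.5, 0.4]
width: 0.0362
```

```bash
python3 go.py 0.6477 -0.0998 0.094 2.178; python3 - <<'E'
from h import *
t=bot.read_camera('top'); s=bot.read_camera('side'); 
o=np.zeros((600,800,3),np.uint8); o[:400,:400]=cv2.resize(t['image'][145:205,320:380],(400,400),interpolation=cv2.INTER_CUBIC)
o[:400,400:800]=cv2.resize(s['image'][150:220,225:295],(400,400),interpolation=cv2.INTER_CUBIC);cv2.imwrite('pics/c4.png',o)
E
```

```text
t 8.8833 p [ 0.6462 -0.0996  0.1503] x yaw 2.1776 f [ 0.43 -0.52  0.36] w 0.0362 j7 0.524
shift cm [-0.1   0.11  5.63] turn -0.0003836735150088977
```

View pics/c4.png

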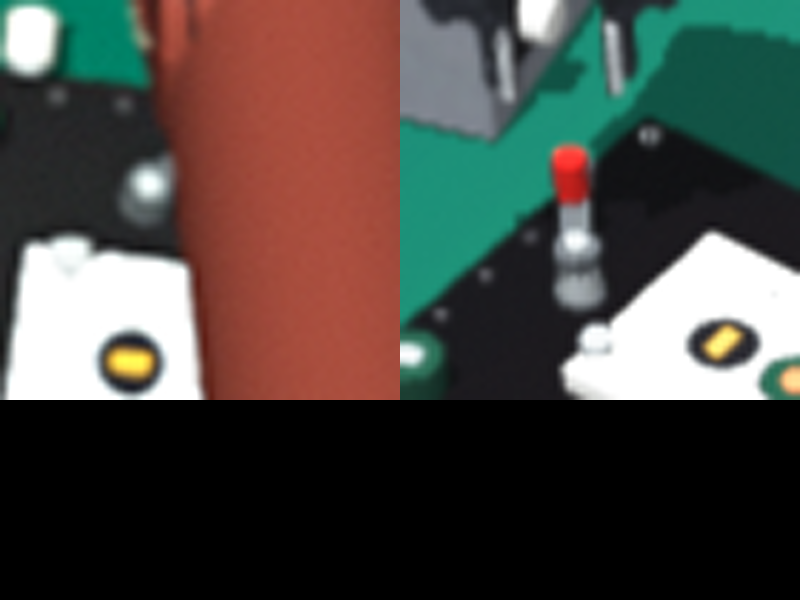

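Call:
servo_tool:
  steps:
    - [-0.1, 0.1, 1.5, 0]
    - [-0.1, 0.1, 3, 0]
    - [-0.1, 0.1, 4.5, 0]
    - [-0.1, 0.1, 5.4, 0]
    - [-0.1, 0.1, 5.6, 0]
    - [-0.1, 0.1, 5.6, 0]

```text
t: 9.48
tcp_pos: [0.6479, -0.0991, 0.0935]
orientation: [-0.001, 0.463, 0.886, -0.0]
ft_force: [0.8, -1.0, 0.2]
width: 0.036
```

```bash
python3 go.py 0.6477 -0.0998 0.094 2.178; python3 - <<'E'
from h import *
s=bot.read_camera('side'); o=cv2.resize(s['image'][150:220,225:295],(400,400),interpolation=cv2.INTER_CUBIC);cv2.imwrite('pics/c5.png',o)
E
```

```text
t 9.4833 p [ 0.6479 -0.0991  0.0935] x yaw 2.1787 f [ 0.81 -1.03  0.25] w 0.036 j7 0.503
shift cm [-0.05 -0.06 -0.05] turn 0.0006796376136710691
```

View pics/c5.png

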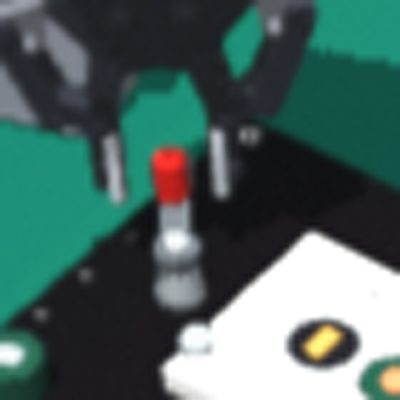

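The open fingers straddle the red knob, with the tips at its lower end. I close gently.

Call:
servo_tool:
  steps:
    - [0, 0, 0, 0]
    - [0, 0, 0, 0]
    - [0, 0, 0, 0]
    - [0, 0, 0, 0]
    - [0, 0, 0, 0]
    - [0, 0, 0, 0]
  hand: 0.8
  newtons: 20

```text
t: 10.03
tcp_pos: [0.649, -0.0992, 0.0953]
orientation: [0.001, 0.463, 0.886, 0.0]
ft_force: [-1.4, -1.1, 6.7]
width: 0.0128
```

```bash
cat > arc.py <<'E'
from h import *
import sys
s=bot.get_state(); M=rot(s['orientation']); p=np.array(s['tcp_pos']); c=np.array([float(sys.argv[2]),float(sys.argv[3])]) if len(sys.argv)>2 else np.array([.6309,-.0757])
d=p[:2]-c; r=np.hypot(*d); f=np.arctan2(d[1],d[0])
print('t',s['t'],'p',p.round(4),'r',r.round(4),'phi',f.round(3),'clamp~',-((f if f<0 else f-2*np.pi)+.112+.61),'f',np.round(s['ft_force'],1),'w',round(s['width'],4),'j7',round(s['joint_pos'][6],2),'xyaw-phi',(np.arctan2(M[1,0],M[0,0])-f))
st=float(sys.argv[1]); rr=.03
rows=[]
for k in range(1,9):
    g=c+rr*np.array([np.cos(f-st*k),np.sin(f-st*k)]); w=np.array([*(g-p[:2]),0])@M*100; rows.append([round(w[0],2),round(w[1],2),0,round(st*k,2)])
print(rows)
E
python3 arc.py 0.06
```

```text
t 10.0333 p [ 0.649  -0.0992  0.0953] r 0.0297 phi -0.914 clamp~ 0.19207833321176782 f [-1.4 -1.1  6.7] w 0.0128 j7 0.5 xyaw-phi 3.0927147762227616
[[np.float64(-0.03), np.float64(-0.18), 0, 0.06], [np.float64(-0.03), np.float64(-0.36), 0, 0.12], [np.float64(-0.01), np.float64(-0.54), 0, 0.18], [np.float64(0.02), np.float64(-0.71), 0, 0.24], [np.float64(0.06), np.float64(-0.89), 0, 0.3], [np.float64(0.11), np.float64(-1.06), 0, 0.36], [np.float64(0.17), np.float64(-1.23), 0, 0.42], [np.float64(0.24), np.float64(-1.4), 0, 0.48]]
```

Call:
servo_tool:
  steps:
    - [0, 0, -0.15, 0]
    - [0, 0, -0.15, 0]
    - [0, 0, -0.15, 0]

```text
t: 10.28
tcp_pos: [0.6487, -0.0994, 0.0955]
orientation: [0.0, 0.463, 0.886, 0.0]
ft_force: [3.8, -2.7, -4.9]
width: 0.013
```

```bash
python3 arc.py 0.06
```

```text
t 10.2833 p [ 0.6487 -0.0994  0.0955] r 0.0296 phi -0.927 clamp~ 0.2050333976875366 f [ 3.8 -2.7 -4.9] w 0.013 j7 0.5 xyaw-phi 3.105506345584186
[[np.float64(-0.04), np.float64(-0.18), 0, 0.06], [np.float64(-0.03), np.float64(-0.36), 0, 0.12], [np.float64(-0.01), np.float64(-0.54), 0, 0.18], [np.float64(0.02), np.float64(-0.71), 0, 0.24], [np.float64(0.06), np.float64(-0.89), 0, 0.3], [np.float64(0.12), np.float64(-1.06), 0, 0.36], [np.float64(0.18), np.float64(-1.23), 0, 0.42], [np.float64(0.25), np.float64(-1.4), 0, 0.48]]
```

Call:
servo_tool:
  steps:
    - [-0.03, -0.18, 0, 0.06]
    - [-0.03, -0.36, 0, 0.12]
    - [-0.01, -0.54, 0, 0.18]
    - [0.02, -0.71, 0, 0.24]
    - [0.06, -0.89, 0, 0.3]
    - [0.12, -1.06, 0, 0.36]
    - [0.18, -1.23, 0, 0.42]
    - [0.25, -1.4, 0, 0.48]

```text
t: 10.95
tcp_pos: [0.6352, -0.1055, 0.0955]
orientation: [-0.0, 0.662, 0.75, -0.0]
ft_force: [1.8, -2.9, -1.9]
width: 0.0131
```

```bash
python3 arc.py 0.08
```

```text
t 10.95 p [ 0.6352 -0.1055  0.0955] r 0.0301 phi -1.426 clamp~ 0.704352229061065 f [ 1.8 -2.9 -1.9] w 0.0131 j7 0.07 xyaw-phi 3.1217948830108497
[[np.float64(0.02), np.float64(-0.24), 0, 0.08], [np.float64(0.04), np.float64(-0.48), 0, 0.16], [np.float64(0.08), np.float64(-0.71), 0, 0.24], [np.float64(0.14), np.float64(-0.95), 0, 0.32], [np.float64(0.22), np.float64(-1.17), 0, 0.4], [np.float64(0.32), np.float64(-1.39), 0, 0.48], [np.float64(0.44), np.float64(-1.6), 0, 0.56], [np.float64(0.57), np.float64(-1.8), 0, 0.64]]
```

Call:
servo_tool:
  steps:
    - [0.02, -0.24, 0, 0.08]
    - [0.04, -0.48, 0, 0.16]
    - [0.08, -0.71, 0, 0.24]
    - [0.14, -0.95, 0, 0.32]
    - [0.22, -1.17, 0, 0.4]
    - [0.32, -1.39, 0, 0.48]
    - [0.44, -1.6, 0, 0.56]
    - [0.57, -1.8, 0, 0.64]

```text
t: 11.62
tcp_pos: [0.6158, -0.1029, 0.0954]
orientation: [-0.0, 0.864, 0.503, -0.001]
ft_force: [-2.2, -3.8, -1.5]
width: 0.0132
```

```bash
python3 arc.py 0.06; python3 l.py
```

```text
t 11.6167 p [ 0.6158 -0.1029  0.0954] r 0.0311 phi -2.078 clamp~ 1.3557180783056966 f [-2.2 -3.8 -1.5] w 0.0132 j7 -0.53 xyaw-phi 3.1315492455515157
[[np.float64(0.11), np.float64(-0.18), 0, 0.06], [np.float64(0.13), np.float64(-0.36), 0, 0.12], [np.float64(0.15), np.float64(-0.54), 0, 0.18], [np.float64(0.19), np.float64(-0.72), 0, 0.24], [np.float64(0.23), np.float64(-0.89), 0, 0.3], [np.float64(0.29), np.float64(-1.06), 0, 0.36], [np.float64(0.36), np.float64(-1.23), 0, 0.42], [np.float64(0.43), np.float64(-1.39), 0, 0.48]]
left 35 [ 0.5251721  -0.01389507] -6.7593575
near 19 [ 0.45194638 -0.04189538] -5.905014Traceback (most recent call last):
  File "l.py", line 6, in <module>
    l=cv2.fitLine(P[s].astype(np.float32),cv2.DIST_HUBER,0,.001,.001).ravel(); print(n,s.sum(),l[2:],(np.degrees(np.arctan2(l[1],l[0]))+45)%90-45)
      ~~~~~~~~~~~^^^^^^^^^^^^^^^^^^^^^^^^^^^^^^^^^^^^^^^^^^^^^^^^^^^^
cv2.error: OpenCV(4.12.0) /io/opencv/modules/imgproc/src/linefit.cpp:50: error: (-215:Assertion failed) count > 0 in function 'fitLine2D_wods'
```

```bash
python3 arc.py 0.06 .6305 -.0762 | sed 's/np.float64//g'
```

```text
t 11.6667 p [ 0.6155 -0.1027  0.0954] r 0.0305 phi -2.087 clamp~ 1.3651889939561377 f [-2.8 -4.  -1.6] w 0.013 j7 -0.54 xyaw-phi 3.1350313545677926
[[(0.05), (-0.18), 0, 0.06], [(0.07), (-0.36), 0, 0.12], [(0.09), (-0.54), 0, 0.18], [(0.13), (-0.71), 0, 0.24], [(0.17), (-0.89), 0, 0.3], [(0.23), (-1.06), 0, 0.36], [(0.3), (-1.23), 0, 0.42], [(0.38), (-1.39), 0, 0.48]]
```

Call:
servo_tool:
  steps:
    - [0.05, -0.18, 0, 0.06]
    - [0.07, -0.36, 0, 0.12]
    - [0.09, -0.54, 0, 0.18]
    - [0.13, -0.71, 0, 0.24]
    - [0.17, -0.89, 0, 0.3]
    - [0.23, -1.06, 0, 0.36]
    - [0.3, -1.23, 0, 0.42]
    - [0.38, -1.39, 0, 0.48]

```text
t: 12.33
tcp_pos: [0.6046, -0.0937, 0.0954]
orientation: [0.0, 0.959, 0.283, -0.002]
ft_force: [-7.1, -6.2, 3.0]
width: 0.013
```

```bash
python3 arc.py 0.06 .6305 -.0762 | sed 's/np.float64//g'; python3 l.py 2>/dev/null
```

```text
t 12.3333 p [ 0.6046 -0.0937  0.0954] r 0.0312 phi -2.548 clamp~ 1.8260854991242494 f [-7.1 -6.2  3. ] w 0.013 j7 -0.99 xyaw-phi 3.1224053845914175
[[(0.12), (-0.18), 0, 0.06], [(0.14), (-0.36), 0, 0.12], [(0.16), (-0.54), 0, 0.18], [(0.19), (-0.72), 0, 0.24], [(0.24), (-0.89), 0, 0.3], [(0.29), (-1.06), 0, 0.36], [(0.36), (-1.23), 0, 0.42], [(0.43), (-1.39), 0, 0.48]]
left 37 [ 0.5425329  -0.01703055] -7.005829
near 13 [ 0.455581   -0.03173121] 3.2592087
```

```bash
python3 arc.py 0.06 .6293 -.0769 | sed 's/np.float64//g'
```

```text
t 12.3833 p [ 0.6043 -0.0932  0.0954] r 0.0299 phi -2.563 clamp~ 1.8414432910735075 f [-8.4 -5.3  4.4] w 0.013 j7 -1.0 xyaw-phi 3.1333136824878056
[[(-0.01), (-0.18), 0, 0.06], [(0.01), (-0.36), 0, 0.12], [(0.03), (-0.54), 0, 0.18], [(0.07), (-0.71), 0, 0.24], [(0.11), (-0.89), 0, 0.3], [(0.17), (-1.06), 0, 0.36], [(0.24), (-1.23), 0, 0.42], [(0.31), (-1.39), 0, 0.48]]
```

Call:
servo_tool:
  steps:
    - [-0.06, -0.18, 0, 0.06]
    - [-0.07, -0.36, 0, 0.12]
    - [-0.05, -0.54, 0, 0.18]
    - [-0.01, -0.71, 0, 0.24]
    - [0.03, -0.89, 0, 0.3]
    - [0.09, -1.06, 0, 0.36]
    - [0.16, -1.23, 0, 0.42]
    - [0.23, -1.39, 0, 0.48]

```text
t: 13.05
tcp_pos: [0.5985, -0.0798, 0.0954]
orientation: [0.0, 0.999, 0.047, -0.003]
ft_force: [-8.3, -3.9, 4.5]
width: 0.0129
```

```bash
python3 arc.py 0.05 .6293 -.0769 | sed 's/np.float64//g'; python3 l.py 2>/dev/null
```

```text
t 13.05 p [ 0.5985 -0.0798  0.0954] r 0.0309 phi -3.047 clamp~ 2.324862018682155 f [-8.3 -3.9  4.5] w 0.0129 j7 -1.47 xyaw-phi 3.141747711844756
[[(0.09), (-0.15), 0, 0.05], [(0.1), (-0.3), 0, 0.1], [(0.12), (-0.45), 0, 0.15], [(0.15), (-0.6), 0, 0.2], [(0.18), (-0.74), 0, 0.25], [(0.22), (-0.89), 0, 0.3], [(0.27), (-1.03), 0, 0.35], [(0.33), (-1.17), 0, 0.4]]
left 13 [ 0.48882675 -0.01365946] 43.943825
near 13 [ 0.455581   -0.03173121] 3.2592087
```

Call:
servo_tool:
  steps:
    - [-0.05, -0.15, 0, 0.05]
    - [-0.04, -0.3, 0, 0.1]
    - [-0.02, -0.45, 0, 0.15]
    - [0.02, -0.6, 0, 0.2]
    - [0.02, -0.6, 0, 0.2]

```text
t: 13.52
tcp_pos: [0.5982, -0.0729, 0.0954]
orientation: [0.0, 0.999, -0.052, -0.003]
ft_force: [-9.0, -2.7, 4.9]
width: 0.0127
```

```bash
python3 arc.py 0.05 .6290 -.0769 | sed 's/np.float64//g'
```

```text
t 13.5167 p [ 0.5982 -0.0729  0.0954] r 0.0311 phi 3.012 clamp~ 2.549095550286299 f [-9.  -2.7  4.9] w 0.0127 j7 -1.67 xyaw-phi -3.11671421786465
[[(0.12), (-0.15), 0, 0.05], [(0.13), (-0.3), 0, 0.1], [(0.15), (-0.44), 0, 0.15], [(0.18), (-0.59), 0, 0.2], [(0.22), (-0.74), 0, 0.25], [(0.27), (-0.88), 0, 0.3], [(0.32), (-1.02), 0, 0.35], [(0.38), (-1.16), 0, 0.4]]
```

Call:
servo_tool:
  steps:
    - [-0.06, -0.12, 0, 0.04]
    - [-0.06, -0.24, 0, 0.08]
    - [-0.06, -0.24, 0, 0.08]

```text
t: 13.77
tcp_pos: [0.5983, -0.0709, 0.0954]
orientation: [0.001, 0.996, -0.092, -0.002]
ft_force: [-6.2, -2.6, 2.2]
width: 0.0129
```

```bash
python3 arc.py 0.05 .6290 -.0769 | sed 's/np.float64//g'|head -1
```

```text
t 13.7667 p [ 0.5983 -0.0709  0.0954] r 0.0313 phi 2.95 clamp~ 2.611541235502681 f [-6.2 -2.6  2.2] w 0.0129 j7 -1.75 xyaw-phi -3.133932159052153
```

Call:
servo_tool:
  steps:
    - [-0.04, -0.12, 0, 0.03]
    - [-0.04, -0.24, 0, 0.05]
    - [-0.04, -0.24, 0, 0.05]

```text
t: 14.02
tcp_pos: [0.5986, -0.0707, 0.0954]
orientation: [0.002, 0.993, -0.117, -0.002]
ft_force: [-4.5, -9.2, 2.0]
width: 0.0127
```

```bash
python3 arc.py 0.05 .6290 -.0769 | sed 's/np.float64//g'|head -1; python3 - <<'E'
from h import *
t=bot.read_camera('top'); s=bot.read_camera('side'); 
o=np.zeros((600,800,3),np.uint8); o[:400,:400]=cv2.resize(t['image'][145:245,290:390],(400,400),interpolation=cv2.INTER_CUBIC)
o[:400,400:800]=cv2.resize(s['image'][165:245,230:310],(400,400),interpolation=cv2.INTER_CUBIC);cv2.imwrite('pics/c6.png',o)
E
```

```text
t 14.0167 p [ 0.5986 -0.0707  0.0954] r 0.031 phi 2.941 clamp~ 2.6197621797910187 f [-4.5 -9.2  2. ] w 0.0127 j7 -1.8 xyaw-phi -3.175986634647503
```

View pics/c6.png

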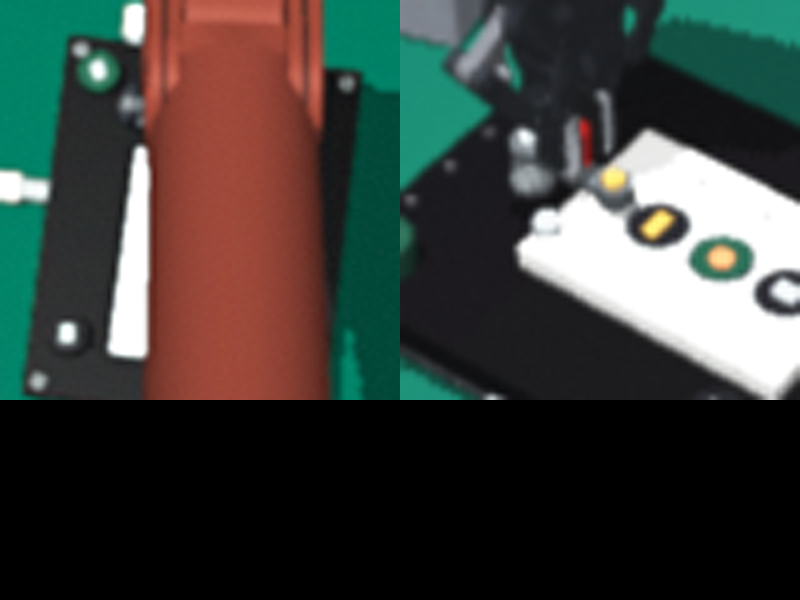

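The force rose to 9 N with no further motion, so the clamp is at its end stop. The crop shows the plunger above the carrier. I relax, open and lift away.

Call:
servo_tool:
  steps:
    - [0, 0.08, 0, 0]
    - [0, 0.16, 0, 0]
    - [0, 0.16, 0, 0]

```text
t: 14.37
tcp_pos: [0.5985, -0.0708, 0.0954]
orientation: [0.001, 0.993, -0.116, -0.001]
ft_force: [-3.4, -4.9, 0.8]
width: 0.0129
```

Call:
servo_tool:
  steps:
    - [0, 0, 0, 0]
    - [0, 0, 0, 0]
    - [0, 0, 0, 0]
    - [0, 0, 0, 0]
  hand: 3.2

```text
t: 14.7
tcp_pos: [0.6001, -0.0687, 0.0959]
orientation: [-0.0, 0.993, -0.115, 0.0]
ft_force: [0.2, -0.3, 0.4]
width: 0.0318
```

```bash
python3 go.py
```

```text
t 14.7 p [ 0.6001 -0.0687  0.0959] x yaw -0.2305 f [ 0.23 -0.33  0.36] w 0.0318 j7 -1.794
```

Call:
servo_tool:
  steps:
    - [0, 0, -0.8, 0]
    - [0, 0, -2.5, 0]
    - [0, 0, -5, 0]
    - [0, 0, -8, 0]
    - [0, 0, -11, 0]
    - [0, 2, -13, 0]
    - [0, 5, -14, 0]
    - [0, 8, -14, 0]

```text
t: 15.37
tcp_pos: [0.5831, -0.1471, 0.2401]
orientation: [-0.0, 0.993, -0.114, 0.003]
ft_force: [1.6, -1.5, 0.2]
width: 0.0322
```

Call:
servo_tool:
  steps:
    - [0, 3.5, 0, 0]
    - [0, 7, 0, 0]
    - [0, 10.5, 0, 0]
    - [0, 14, 0, 0]
    - [0, 17, 0, 0]
    - [0, 18, 0, 0]
    - [0, 18, 0, 0]
    - [0, 18, 0, 0]

```text
t: 16.03
tcp_pos: [0.5406, -0.322, 0.2362]
orientation: [-0.0, 0.993, -0.116, 0.0]
ft_force: [0.5, 0.3, 0.1]
width: 0.0318
```

```bash
python3 go.py; python3 l.py; python3 - <<'E'
from h import *
t=bot.read_camera('top'); s=bot.read_camera('side'); 
o=np.zeros((600,800,3),np.uint8); o[:480,:400]=cv2.resize(t['image'][145:265,290:390],(400,480),interpolation=cv2.INTER_CUBIC)
o[:400,400:800]=cv2.resize(s['image'][165:265,230:350],(400,400),interpolation=cv2.INTER_CUBIC);cv2.imwrite('pics/c7.png',o)
E
```

```text
t 16.0333 p [ 0.5406 -0.322   0.2362] x yaw -0.2318 f [0.45 0.32 0.08] w 0.0318 j7 -1.325
left 35 [ 0.5298839  -0.01458141] -6.904766
near 19 [ 0.4519466  -0.04189536] -7.1041183
far 14 [ 0.59686434 -0.09487019] 3.3042068
```

View pics/c7.png

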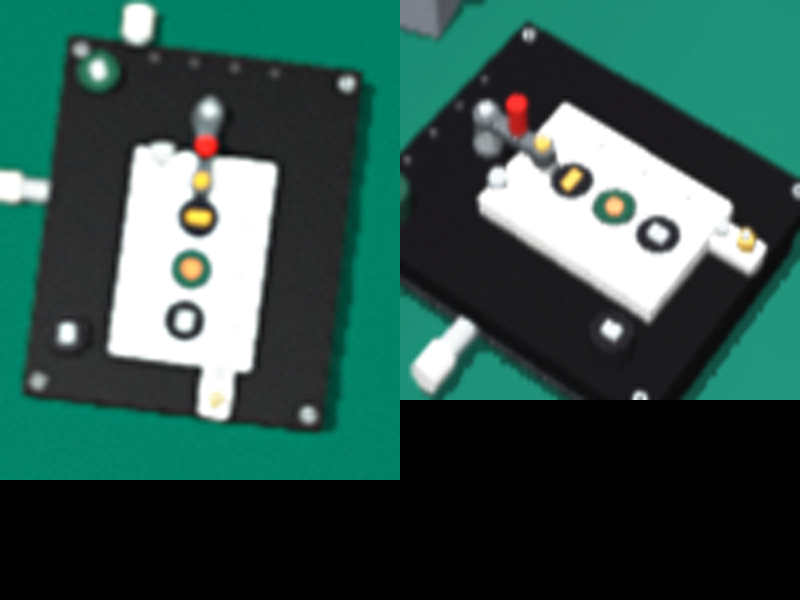

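The final view shows the clamp arm pointing to the stage's -x over the carrier, the carrier against the pin and on the peg, and both mounts in place. The left and near edge fits are unchanged since homing.

```bash
python3 -c "
from workcell import bot; print(bot.hand_in())"
```

```text
the job is handed in; nothing more can be done
None
```

I handed the job in at about 16 s on the robot's clock. The carrier was home on the peg and stop pin, and the clamp was at its end stop over it. The hand-in gave no verdict.

- **Homing:** I turned the carrier about 14° clockwise onto the pin. I pressed it once at about 7–8 N (one reading of 9.7 N), then pressed afresh along the arc at about 8–9 N and held that for over 0.5 s. No reading passed 14 N, but I only read the force at the end of each move, so a brief peak in between could have gone unseen. The forces on peg and pin were worked out from the geometry, not measured.
- **Clamp:** I pinched the red knob with 20 N and swung it until the force along the swing jumped to about 9 N with no further motion. I then released it and lifted clear. My estimate of the post's axis was about 1–2 mm off, which put up to 10 N of sideways load on the knob.
- **Last checks:** The camera showed the clamp arm in line with the stage's -x over the carrier. The carrier's near edge is on the pin and the peg is in the V. The left and near edge fits (-6.9° and -7.1°) match those taken after homing.
- **What I could not check:** The clamp angle computed from the tool position came out at 2.62, above the 2.53 limit, because of that post error. The far-edge fit failed because the peg and clamp arm spoiled it. The plunger's lift could not be measured. Both mounts looked unmoved in the last crop; I did not check the items on the bench again.

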